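# Hold the block heater's sprung cover just below its balance point

## Robot

A 7-joint arm with a two-finger parallel gripper is mounted at the origin on a cart in front of the work surface, level with it; the furniture and walls round the work are solid. World frame = base frame: x ahead of the robot, y to its left, z up, the work surface at z = 0. Lengths are in mm, angles in rad, forces in N, time in s.
With the tool pointing down it reaches from about 400 to 750 mm from the base axis. Payload 19.5 kg.
Tool frame: the origin (TCP) lies midway between the tips of the shut fingers; the grasp point (between the pads) lies 19 mm behind it; z points along the fingers, y is the line along which they close (so a half turn about z gives the same grasp; the last joint's range is limited). The gripper opens to 85 mm and grips with 20 to 120 N. Pads are 22 mm wide; open, the fingers measure 114 mm over their backs; the gripper's body (76 mm by 85 mm) begins 54 mm behind the grasp point. The pads swing forward as they close: fully open they stand 13 mm farther back than shut.
Start: joints at [-1.305, 0.707, -0.028, 1.485, 0.022, 0.951, -0.075], TCP at [174.191, 547.953, 231.268] pointing down, gripper open.
Joint ranges: [-2.71, 2.71], [-0.32, 2.16], [-1.57, 1.52], [0, 2.45], [-1.46, 4.6], [0, 2.02], [-2.83, 2.83]. Speed limits (rad/s): [1.89, 1.89, 2.57, 2.57, 3.01, 3.01, 3.01].

## Interface

Orientations are given as a unit quaternion [w, x, y, z].
In Python, from cell import manip gives the robot as it stands.
- The arm moves only by the tool drive_tool, never from a script. Its argument "targets" is a list of rows, each a list of 3 entries, a list of its own where there are three numbers: the shift along the tool's x, y, z in m, then the turn, a rotation vector about the tool's x, y, z in degrees, then the closure in counts, from 0 (fully open) to 255 (shut). A call has 1 to 20 rows; each row is the pose to reach, as a shift and turn from the pose commanded when the call began, along the tool's axes at that moment; what a row does not reach only later rows make up. A row lasts 1/10 s, in which the tool goes at most 50 mm and 8.59 degrees, less where a joint would pass 70% of its speed; a pose out of reach is approached as far as the arm can. A call with a gripper value outside its range is refused whole. The fingers move at their own pace and stop on an object; "newtons" is the grip in N (left out, the last holds). Time passes only in rows, so rows that repeat a pose let the fingers close. It gives the time, the measured TCP pose, the force, the opening and the grip force at its end, in the units of the state.
- manip.sense(): the state, without advancing time (a new reading comes with each control period).
- manip.capture(name): name is "side" or "top"; returns a dict with "color" (480x640x3 uint8, red, green, blue), "z_map" (480x640 float32, mm along the optical axis (not along the pixel's ray), 0 where there is no reading), "fx", "fy", "cx", "cy" (pixels), "rvec" (rotation vector, rad) and "tvec" (3), from world to camera coordinates, as OpenCV has them. Camera axes: x right, y down, z forward; pixel columns grow to the right and rows downward; lengths in mm; the calibration is good to about 2 mm. A picture is of the moment at which its call begins.
- manip.finish_job(): hands the job in; it is judged then, once.
Trained networks look in a picture, given as the dict that the camera call returned (one of the last four; its "shot" number tells which), for a name from the list of things; names that differ only in an ending like _2 or _b are one class to them, and where a whole thing is asked for, a point or a joint stands for the part that bears it (a point fixed in the world has none). Each returns a list of dicts, best first, with "conf" (0 to 1); they miss things now and then, are a little off and sometimes report something else, mostly with a low value. They report only what shows in the picture. A call takes as long as a camera call.
- manip.spot_in(picture, name): "location" ([x, y, z] in mm, in world coordinates, good to about 4 mm: the middle of the surface that is visible of it).
- manip.place_of(picture, name): "location" ([x, y, z] in mm, in world coordinates, good to about 4 mm: a listed point, or the origin of a listed thing).
The state is a dict: "time_s": time; "qpos": joint angles; "qvel": joint speeds; "joint_torque": joint torques, N m; "tool_pos": TCP position; "orientation": TCP orientation; "force": force on the tool from outside, world axes, zero at the start; "moment": the same for the moment, N m; "grip_width": opening from 0.0 (shut) to 1.0 (fully open); "grasp_force": force on a finger pad.
Only numpy, scipy, OpenCV 4.12 (cv2) and the standard library are available. Lean on these libraries where they do the work, as an engineer would, in place of code of your own. Each camera call takes 0.05 s, during which the arm holds its last target. There are 200 camera calls.

## Task

Check the spring hinge of the small block heater: lift its cover (the front bar is its handle) until it is at least five degrees past its balance point, keeping hold of it so that the spring cannot carry it on to its stop. Then ease it back and keep it still, just below the balance point (no more than ten degrees below), held by the gripper so that the hinge can be inspected; finish while still holding it there. Leave the timer, the tape roll and the brown bottle where they are.

Things in the scene. Friction and masses are not known exactly. Their poses are not given: they have to be found in the camera images.
- heater: white block heater, 140 mm deep (its x), 160 mm wide (its y), 92 mm high without the cover, fixed to the table. Origin at the centre of its underside; its front (display panel and cover bar) faces its own -x, z up. On its left side (+y) a thin steel guide arc of 100 mm radius stands round the hinge axis, 94 mm from the middle, reaching 98 mm above the hinge axis
- cover (a joint): angle of the grey cover in rad, 0 = shut (lying level), growing as the front rises; hard stop at 1.35. The cover (a slab 131 x 158 x 20 mm, 0.9 kg, front edge 135 mm from the hinge axis, middle plane through the axis) is hinged along its rear edge. Its hinge spring does not quite carry it: it balances at 0.80 rad. Below that it falls shut when let go, above that the spring swings it on to the stop. Lifting at the bar takes about 0.9 N when shut, falling to nothing at balance
- cover_hinge (a point): middle of the hinge axis, fixed to the heater, 65 mm behind its origin and 104 mm up; the axis runs along the heater's y
- cover_bar (a point): middle of the cover's front bar: a round steel bar 12 mm thick, 70 mm long, parallel to the hinge axis, 180 mm from the axis in the cover's middle plane, 45 mm clear in front of the cover's front edge, carried by two round 9 mm arms at its ends (40 mm either side of the middle, 71 mm clear between them). With the cover shut it is level, 104 mm above the table
- balance_mark (a point): dark ball collar, 13 mm across, on the guide arc, 100 mm from the hinge axis: when the cover's pointer pin stands at it, the cover is at its balance point (0.80 rad)
- cover_pin (a point): outer end of the pointer pin, 8 mm thick, on the cover's left edge, 100 mm from the hinge axis; it runs along the guide arc as the cover turns
- timer: bench timer lying on its back, 66 x 62 x 18 mm, a bystander; origin at the centre of its underside
- tape_roll: roll of tape lying flat, 100 mm across, 25 mm high, a bystander; origin at the centre of its underside
- bottle_amber: brown bottle with a black cap, 48 mm across, 105 mm high, a bystander; origin at the centre of its underside

How it is judged (in metres and radians):
On the way:
1. the cover has been raised at least five degrees past its balance point (value of joint cover above 0.87 rad), for 0.2 s.
At the end, for the whole second after the job is handed in: the cover is held by the fingers, still (under 0.1 rad/s), between 0.61 and 0.80 rad, that is just below its balance point of 0.80 rad; timer, tape roll and brown bottle within 20 mm of where they stood (value of joint cover between 0.61 and 0.8 rad and velocity of joint cover between -0.1 and 0.1 rad/s and contact force between the fingers and heater above 0.05 N and distance of each of timer, tape_roll, bottle_amber from where it was at the start of the episode below 0.02 m); the arm keeps its last pose, push and grip.
It fails at once if the cover swung on towards its stop (past 1.25 rad) (value of joint cover above 1.25 rad).
It fails at once if a bystander (timer, tape roll, brown bottle) was moved more than 20 mm (distance of any of timer, tape_roll, bottle_amber from where it was at the start of the episode above 0.02 m).
It also fails if it takes over 38 s, if anything falls off the work surface, if the arm or the gripper's body presses on something with over 40 N, if the wrist force passes 120 N, or if a joint passes its speed limit or range.

## Working session

There is one attempt and no reset: what is moved stays moved. The work goes in short steps, Python scripts to look and compute and a tool call to move; the robot and the scene stay as the last step left them, time stands still between calls to the robot, and variables do not carry over. Pictures are saved under pics/ and viewed, at most 10 in all, crops included, and the job is handed in when it is done.

Besides the shell and the picture viewer there is one more tool, called after ">>>" as name(argument=value, ...) on one line, values as JSON. drive_tool: Moves the arm, as the interface text tells. Its arguments: {"type":"object","properties":{"targets":{"type":"array","items":{"type":"array"}},"newtons":{"type":"number"}},"required":["targets"]}

```bash
mkdir -p pics; cat > h.py <<'E'
from cell import manip
import cv2,numpy as np
from scipy.spatial.transform import Rotation as R
def look(names,cams=("side","top"),save=None):
    for c in cams:
        p=manip.capture(c)
        if save: cv2.imwrite(f"pics/{save}_{c}.png",p["color"][:,:,::-1])
        for n in names:
            r=manip.place_of(p,n)
            print(c,n,[(np.round(d["location"]).tolist(),round(d["conf"],2)) for d in r[:2]])
def st():
    s=manip.sense(); q=s["orientation"]
    print({k:np.round(s[k],3).tolist() for k in ("time_s","qpos","tool_pos","orientation","force","grip_width","grasp_force")})
    print(R.from_quat([q[1],q[2],q[3],q[0]]).as_matrix().round(3))
E
python3 - <<'E'
from h import *
look(["heater","cover_hinge","cover_bar","balance_mark","cover_pin","timer","tape_roll","bottle_amber"],save="a")
st()
E
```

```text
side heater [([543.0, -292.0, -1.0], 0.81)]
side cover_hinge [([612.0, -291.0, 106.0], 0.79)]
side cover_bar []
side balance_mark [([542.0, -194.0, 177.0], 0.92)]
side cover_pin [([513.0, -201.0, 104.0], 0.7)]
side timer [([579.0, 42.0, 5.0], 0.54)]
side tape_roll [([576.0, 163.0, -2.0], 0.87)]
side bottle_amber []
top heater [([544.0, -292.0, -4.0], 0.92)]
top cover_hinge [([609.0, -290.0, 102.0], 0.73)]
top cover_bar [([428.0, -290.0, 109.0], 0.84)]
top balance_mark [([541.0, -198.0, 173.0], 0.69)]
top cover_pin [([511.0, -199.0, 100.0], 0.79)]
top timer [([583.0, 47.0, 2.0], 0.67)]
top tape_roll [([571.0, 168.0, 1.0], 0.58)]
top bottle_amber [([614.0, -498.0, 2.0], 0.7)]
{'time_s': 0.9, 'qpos': [-1.305, 0.707, -0.028, 1.485, 0.022, 0.951, -0.076], 'tool_pos': [174.196, 547.936, 231.252], 'orientation': [-0.0, 0.153, 0.988, -0.0], 'force': [-0.656, -0.267, 0.217], 'grip_width': 0.998, 'grasp_force': 0.0}
[[-0.953  0.303 -0.   ]
 [ 0.303  0.953 -0.   ]
 [-0.    -0.    -1.   ]]
```

View pics/a_side.png

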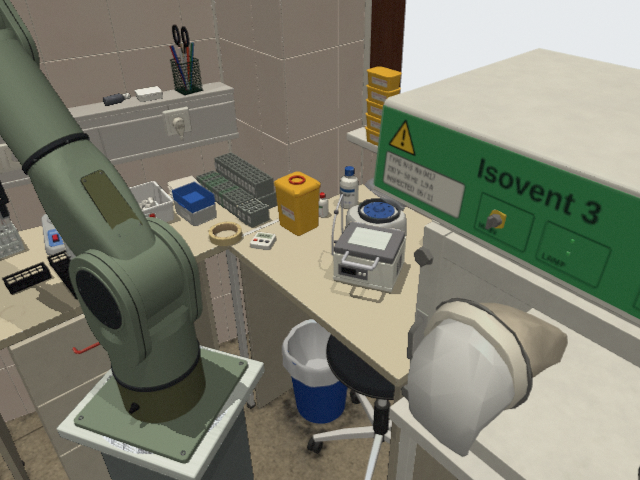

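View pics/a_top.png

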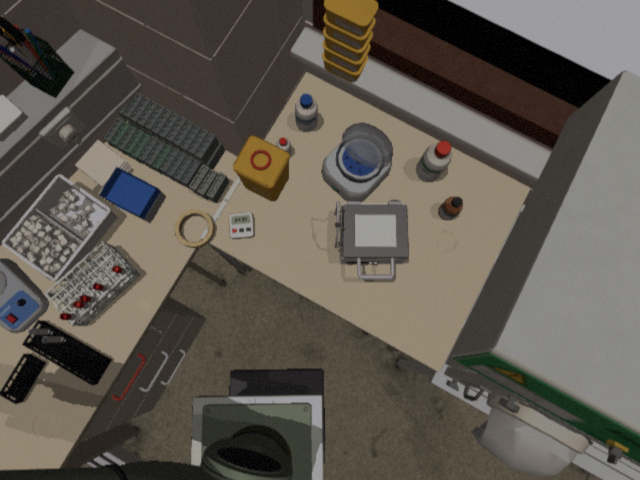

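The side view shows the heater at about (370,250), with its bar at (360,262). In the top view the bar is at (376,275). The heater sits square to the world axes, with its front facing the robot. I'll come in pitched 45° forward, with the pads closing in the xz plane.

```bash
cat >> h.py <<'E'
def pose(g,p):  # grasp point g (mm), tool pitch p deg below horizontal, heading +x -> TCP, R
    p=np.radians(p); z=np.array([np.cos(p),0,-np.sin(p)]); y=np.array([np.sin(p),0,np.cos(p)])
    return np.array(g)+19*z, np.c_[np.cross(y,z),y,z]
def rows(*tg):  # from commanded~measured pose
    s=manip.sense(); q=s["orientation"]; R0=R.from_quat([q[1],q[2],q[3],q[0]]).as_matrix()
    for g,p in tg:
        t,R1=pose(g,p)
        print((R0.T@(t-s["tool_pos"])/1000).round(3).tolist(), np.degrees(R.from_matrix(R0.T@R1).as_rotvec()).round(1).tolist())
E
python3 - <<'E'
from h import *
rows(([450,100,340],90),([360,-291,190],45))
E
```

```text
[-0.399, -0.343, -0.09] [-0.0, 0.0, 72.4]
[-0.444, -0.739, 0.055] [-38.7, -28.3, 68.4]
```

>>> drive_tool(targets=[[[-0.4,-0.34,-0.09],[0,0,72.4],120],[[-0.4,-0.34,-0.09],[0,0,72.4],120],[[-0.4,-0.34,-0.09],[0,0,72.4],120],[[-0.4,-0.34,-0.09],[0,0,72.4],120],[[-0.4,-0.34,-0.09],[0,0,72.4],120],[[-0.4,-0.34,-0.09],[0,0,72.4],120],[[-0.4,-0.34,-0.09],[0,0,72.4],120],[[-0.4,-0.34,-0.09],[0,0,72.4],120],[[-0.4,-0.34,-0.09],[0,0,72.4],120],[[-0.4,-0.34,-0.09],[0,0,72.4],120],[[-0.4,-0.34,-0.09],[0,0,72.4],120],[[-0.4,-0.34,-0.09],[0,0,72.4],120],[[-0.4,-0.34,-0.09],[0,0,72.4],120],[[-0.4,-0.34,-0.09],[0,0,72.4],120]])

```text
time_s: 2.3
tool_pos: [451.9, 103.7, 321.2]
orientation: [-0.0, 0.707, 0.707, -0.0]
force: [-0.8, 0.8, 0.8]
grip_width: 0.526
grasp_force: 0.0
```

```bash
python3 - <<'E'
from h import *
st()
rows(([360,-291,220],45))
E
```

```text
{'time_s': 2.3, 'qpos': [-0.502, 0.451, 0.341, 1.712, -0.174, 1.009, -0.099], 'tool_pos': [451.937, 103.655, 321.165], 'orientation': [-0.0, 0.707, 0.707, -0.0], 'force': [-0.774, 0.808, 0.813], 'grip_width': 0.526, 'grasp_force': 0.0}
[[-0.001  1.    -0.   ]
 [ 1.     0.001  0.   ]
 [ 0.    -0.    -1.   ]]
[-0.395, -0.079, 0.115] [-45.0, -0.0, 0.0]
```

>>> drive_tool(targets=[[[-0.395,-0.079,0.115],[-45,0,0],120],[[-0.395,-0.079,0.115],[-45,0,0],120],[[-0.395,-0.079,0.115],[-45,0,0],120],[[-0.395,-0.079,0.115],[-45,0,0],120],[[-0.395,-0.079,0.115],[-45,0,0],120],[[-0.395,-0.079,0.115],[-45,0,0],120],[[-0.395,-0.079,0.115],[-45,0,0],120],[[-0.395,-0.079,0.115],[-45,0,0],120],[[-0.395,-0.079,0.115],[-45,0,0],120],[[-0.395,-0.079,0.115],[-45,0,0],120],[[-0.395,-0.079,0.115],[-45,0,0],120],[[-0.395,-0.079,0.115],[-45,0,0],120],[[-0.395,-0.079,0.115],[-45,0,0],120],[[-0.395,-0.079,0.115],[-45,0,0],120]])

```text
time_s: 3.7
tool_pos: [369.0, -116.0, 309.2]
orientation: [0.173, 0.677, 0.679, 0.227]
force: [1.2, -0.4, -1.3]
grip_width: 0.532
grasp_force: 0.0
```

```bash
python3 - <<'E'
from h import *
st()
look(["cover_bar","cover_hinge","heater"],save="b")
look(["cover_bar","cover_hinge","cover_pin"])
rows(([430,-291,104],45))
E
```

```text
{'time_s': 3.7, 'qpos': [1.172, 0.278, -0.951, 2.426, -0.428, 0.019, 0.731], 'tool_pos': [368.999, -115.99, 309.173], 'orientation': [0.173, 0.677, 0.679, 0.227], 'force': [1.22, -0.432, -1.336], 'grip_width': 0.532, 'grasp_force': 0.0}
[[-0.025  0.84   0.541]
 [ 0.997 -0.018  0.074]
 [ 0.072  0.542 -0.838]]
side cover_bar [([430.0, -288.0, 104.0], 0.67)]
side cover_hinge [([612.0, -291.0, 106.0], 0.95)]
side heater [([542.0, -291.0, -3.0], 0.87)]
top cover_bar [([430.0, -290.0, 105.0], 0.68)]
top cover_hinge [([606.0, -296.0, 100.0], 0.78)]
top heater [([547.0, -292.0, -1.0], 0.64)]
side cover_bar [([429.0, -290.0, 105.0], 0.58)]
side cover_hinge [([609.0, -293.0, 107.0], 0.77)]
side cover_pin [([515.0, -203.0, 102.0], 0.74), ([431.0, -288.0, 105.0], 0.16)]
top cover_bar [([429.0, -290.0, 106.0], 0.87)]
top cover_hinge [([609.0, -294.0, 102.0], 0.7), ([425.0, -289.0, 107.0], 0.2)]
top cover_pin [([509.0, -200.0, 102.0], 0.68)]
[-0.191, -0.052, 0.21] [-12.2, -4.1, -1.6]
```

The 45° pitch drives q4 and q6 to their limits. A steeper tool at 75° clears the cover just as well, so I'll use that.

```bash
python3 - <<'E'
from h import *
rows(([440,-200,260],78),([423,-290,175],75))
E
```

```text
[-0.09, 0.028, 0.091] [20.8, -4.4, -0.4]
[-0.185, -0.029, 0.147] [17.8, -4.3, -0.5]
```

>>> drive_tool(targets=[[[-0.09,0.028,0.091],[20.8,-4.4,-0.4],160],[[-0.09,0.028,0.091],[20.8,-4.4,-0.4],160],[[-0.09,0.028,0.091],[20.8,-4.4,-0.4],160],[[-0.09,0.028,0.091],[20.8,-4.4,-0.4],160],[[-0.185,-0.029,0.147],[17.8,-4.3,-0.5],160],[[-0.185,-0.029,0.147],[17.8,-4.3,-0.5],160],[[-0.185,-0.029,0.147],[17.8,-4.3,-0.5],160],[[-0.185,-0.029,0.147],[17.8,-4.3,-0.5],160],[[-0.185,-0.029,0.147],[17.8,-4.3,-0.5],160],[[-0.185,-0.029,0.147],[17.8,-4.3,-0.5],160],[[-0.185,-0.029,0.147],[17.8,-4.3,-0.5],160]])

```text
time_s: 5.6
tool_pos: [428.7, -289.0, 157.5]
orientation: [0.092, 0.701, 0.701, 0.093]
force: [0.2, -0.3, -0.4]
grip_width: 0.37
grasp_force: 0.0
```

```bash
python3 - <<'E'
from h import *
st()
rows(([429.5,-290,130],75),([429.5,-290,104],75))
E
```

```text
{'time_s': 5.6, 'qpos': [0.726, 0.681, -0.179, 2.015, -0.147, 0.238, 0.739], 'tool_pos': [428.665, -289.026, 157.461], 'orientation': [0.092, 0.701, 0.701, 0.093], 'force': [0.209, -0.346, -0.41], 'grip_width': 0.37, 'grasp_force': 0.0}
[[-0.001  0.966  0.259]
 [ 1.     0.001  0.001]
 [ 0.     0.259 -0.966]]
[-0.001, -0.006, 0.046] [0.0, -0.0, 0.1]
[-0.001, -0.013, 0.071] [0.0, -0.0, 0.1]
```

>>> drive_tool(targets=[[[0,-0.013,0.005],[0,0,0],160],[[0,-0.013,0.015],[0,0,0],160],[[0,-0.013,0.03],[0,0,0],160],[[0,-0.013,0.045],[0,0,0],160],[[0,-0.013,0.06],[0,0,0],160],[[0,-0.013,0.071],[0,0,0],160],[[0,-0.013,0.071],[0,0,0],160],[[0,-0.013,0.071],[0,0,0],160]])

```text
time_s: 6.4
tool_pos: [434.3, -289.5, 85.0]
orientation: [0.092, 0.701, 0.701, 0.092]
force: [-0.5, -0.5, 0.1]
grip_width: 0.369
grasp_force: 0.0
```

```bash
python3 - <<'E'
from h import *
st()
look(["cover_bar"],save="c")
c=cv2.imread("pics/c_side.png")[200:310,290:430]
d=cv2.imread("pics/c_top.png")[180:300,310:450]
cv2.imwrite("pics/c2.png",np.hstack([cv2.resize(c,(400,340),interpolation=2),cv2.resize(d,(400,340),interpolation=2)]))
E
```

```text
{'time_s': 6.4, 'qpos': [0.724, 0.832, -0.193, 2.056, -0.145, 0.048, 0.753], 'tool_pos': [434.325, -289.539, 84.994], 'orientation': [0.092, 0.701, 0.701, 0.092], 'force': [-0.527, -0.454, 0.061], 'grip_width': 0.369, 'grasp_force': 0.0}
[[-0.     0.966  0.259]
 [ 1.     0.     0.001]
 [ 0.001  0.259 -0.966]]
side cover_bar [([429.0, -288.0, 106.0], 0.69), ([581.0, 44.0, 3.0], 0.33)]
top cover_bar [([428.0, -292.0, 105.0], 0.72)]
```

View pics/c2.png

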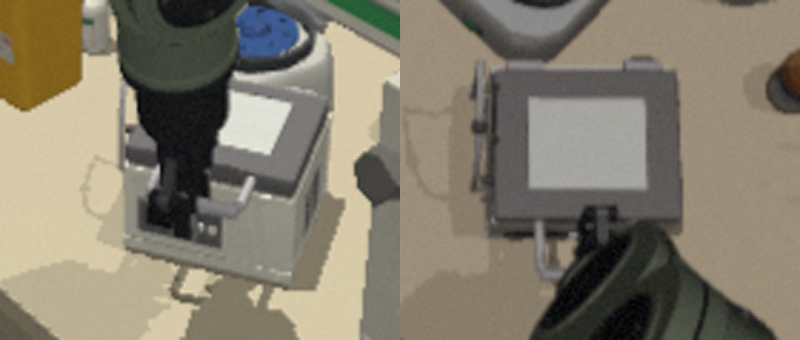

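The side crop shows the fingers straddling the bar between its arms, at about (195,210). The top crop shows one finger in the gap at about (600,220). Now I'll close on the bar.

>>> drive_tool(targets=[[[0,0,0],[0,0,0],255],[[0,0,0],[0,0,0],255],[[0,0,0],[0,0,0],255],[[0,0,0],[0,0,0],255],[[0,0,0],[0,0,0],255],[[0,0,0],[0,0,0],255]], newtons=40)

```text
time_s: 7.2
tool_pos: [434.6, -289.8, 84.9]
orientation: [0.092, 0.701, 0.701, 0.093]
force: [6.1, 0.2, 4.7]
grip_width: 0.125
grasp_force: 39.1
```

```bash
python3 - <<'E'
from h import *
st()
r0=np.array([429.5,-290,104]);H=np.array([609.5,-290,104])
s=manip.sense(); q=s["orientation"]; R0=R.from_quat([q[1],q[2],q[3],q[0]]).as_matrix()
for t in np.arange(.05,1.0,.05):
    b=H+180*np.array([-np.cos(t),0,np.sin(t)])
    print(round(t,2),(R0.T@(b-r0)/1000).round(4).tolist())
E
```

```text
{'time_s': 7.2, 'qpos': [0.724, 0.832, -0.193, 2.056, -0.145, 0.047, 0.753], 'tool_pos': [434.622, -289.783, 84.904], 'orientation': [0.092, 0.701, 0.701, 0.093], 'force': [6.104, 0.151, 4.711], 'grip_width': 0.125, 'grasp_force': 39.089}
[[-0.     0.966  0.259]
 [ 1.     0.     0.   ]
 [ 0.     0.259 -0.966]]
0.05 [0.0, 0.0026, -0.0086]
0.1 [0.0, 0.0055, -0.0171]
0.15 [0.0, 0.0089, -0.0255]
0.2 [0.0, 0.0127, -0.0336]
0.25 [0.0, 0.017, -0.0416]
0.3 [0.0, 0.0216, -0.0493]
0.35 [0.0, 0.0265, -0.0568]
0.4 [0.0, 0.0319, -0.064]
0.45 [0.0, 0.0376, -0.071]
0.5 [0.0, 0.0437, -0.0776]
0.55 [0.0, 0.05, -0.084]
0.6 [0.0, 0.0567, -0.09]
0.65 [0.0, 0.0637, -0.0957]
0.7 [0.0, 0.071, -0.101]
0.75 [0.0, 0.0785, -0.106]
0.8 [0.0, 0.0862, -0.1105]
0.85 [0.0, 0.0942, -0.1147]
0.9 [0.0, 0.1024, -0.1185]
0.95 [0.0, 0.1107, -0.1219]
```

>>> drive_tool(targets=[[[0,0.0013,-0.0043],[0,0,0],255],[[0,0.0026,-0.0086],[0,0,0],255],[[0,0.004,-0.0128],[0,0,0],255],[[0,0.0055,-0.0171],[0,0,0],255],[[0,0.0072,-0.0213],[0,0,0],255],[[0,0.0089,-0.0255],[0,0,0],255],[[0,0.0127,-0.0336],[0,0,0],255],[[0,0.017,-0.0416],[0,0,0],255],[[0,0.0216,-0.0493],[0,0,0],255],[[0,0.0265,-0.0568],[0,0,0],255],[[0,0.0319,-0.064],[0,0,0],255],[[0,0.0376,-0.071],[0,0,0],255],[[0,0.0437,-0.0776],[0,0,0],255],[[0,0.0437,-0.0776],[0,0,0],255],[[0,0.0437,-0.0776],[0,0,0],255]])

```text
time_s: 8.7
tool_pos: [454.5, -290.0, 171.1]
orientation: [0.091, 0.702, 0.701, 0.091]
force: [-14.8, -4.0, 5.8]
grip_width: 0.122
grasp_force: 39.4
```

```bash
cat >> h.py <<'E'
def ang():
    H=np.array([609.5,-290,104])
    for _ in range(2):
      for c in ("side","top"):
        p=manip.capture(c)
        for n in ("cover_bar","cover_pin"):
            for d in manip.place_of(p,n)[:1]:
                v=np.array(d["location"])-H; print(c,n,np.round(d["location"]),round(d["conf"],2),"ang",round(float(np.arctan2(v[2],-v[0])),3),"r",round(float(np.hypot(v[0],v[2]))))
    s=manip.sense();q=s["orientation"]
    g=np.array(s["tool_pos"])-19*R.from_quat([q[1],q[2],q[3],q[0]]).as_matrix()[:,2]-H
    print("grasp ang",np.arctan2(g[2],-g[0]),"r",np.hypot(g[0],g[2]))
E
python3 - <<'E'
from h import *
st(); ang()
E
```

```text
{'time_s': 8.7, 'qpos': [0.672, 0.676, -0.142, 1.928, -0.156, 0.328, 0.712], 'tool_pos': [454.459, -290.02, 171.072], 'orientation': [0.091, 0.702, 0.701, 0.091], 'force': [-14.816, -3.985, 5.838], 'grip_width': 0.122, 'grasp_force': 39.447}
[[ 0.001  0.967  0.255]
 [ 1.    -0.001  0.001]
 [ 0.001  0.255 -0.967]]
side cover_bar [ 451. -289.  188.] 0.95 ang 0.487 r 179
side cover_pin [ 523. -201.  152.] 0.66 ang 0.505 r 99
top cover_bar [ 450. -290.  190.] 0.57 ang 0.495 r 181
top cover_pin [ 522. -199.  151.] 0.73 ang 0.49 r 99
side cover_bar [ 448. -290.  186.] 0.92 ang 0.47 r 181
top cover_bar [ 446. -291.  191.] 0.9 ang 0.49 r 185
top cover_pin [ 523. -200.  150.] 0.74 ang 0.485 r 98
grasp ang 0.489590866663 r 181.2807681612667
```

>>> drive_tool(targets=[[[0,0.0025,-0.0032],[0,0,0],255],[[0,0.0053,-0.0064],[0,0,0],255],[[0,0.0086,-0.0094],[0,0,0],255],[[0,0.012,-0.0124],[0,0,0],255],[[0,0.019,-0.0181],[0,0,0],255],[[0,0.0263,-0.0234],[0,0,0],255],[[0,0.0338,-0.0284],[0,0,0],255],[[0,0.0415,-0.0329],[0,0,0],255],[[0,0.0495,-0.0371],[0,0,0],255],[[0,0.0577,-0.0409],[0,0,0],255],[[0,0.062,-0.0426],[0,0,0],255],[[0,0.066,-0.0443],[0,0,0],255],[[0,0.066,-0.0443],[0,0,0],255],[[0,0.066,-0.0443],[0,0,0],255],[[0,0.066,-0.0443],[0,0,0],255],[[0,0.066,-0.0443],[0,0,0],255]])

```text
time_s: 10.9
tool_pos: [507.9, -290.7, 231.8]
orientation: [0.092, 0.701, 0.701, 0.092]
force: [-10.2, -4.4, 13.1]
grip_width: 0.122
grasp_force: 42.8
```

```bash
python3 - <<'E'
from h import *
st(); ang()
E
```

```text
{'time_s': 10.9, 'qpos': [0.579, 0.634, -0.08, 1.707, -0.147, 0.579, 0.633], 'tool_pos': [507.928, -290.727, 231.811], 'orientation': [0.092, 0.701, 0.701, 0.092], 'force': [-10.237, -4.378, 13.105], 'grip_width': 0.122, 'grasp_force': 42.78}
[[ 0.001  0.966  0.258]
 [ 1.    -0.001 -0.001]
 [-0.001  0.258 -0.966]]
side cover_bar [ 504. -288.  248.] 0.63 ang 0.937 r 179
side cover_pin [ 553. -200.  185.] 0.86 ang 0.964 r 99
top cover_bar [ 503. -292.  249.] 0.88 ang 0.936 r 180
top cover_pin [ 551. -198.  185.] 0.96 ang 0.945 r 99
side cover_bar [ 502. -289.  250.] 0.59 ang 0.935 r 181
side cover_pin [ 550. -202.  185.] 0.71 ang 0.936 r 100
top cover_bar [ 502. -293.  253.] 0.57 ang 0.944 r 184
top cover_pin [ 552. -201.  185.] 0.78 ang 0.947 r 99
grasp ang 0.9412480970791752 r 180.84431101579153
```

>>> drive_tool(targets=[[[0,-0.0042,0.0017],[0,0,0],255],[[0,-0.0083,0.0034],[0,0,0],255],[[0,-0.0125,0.0053],[0,0,0],255],[[0,-0.0165,0.0072],[0,0,0],255],[[0,-0.0205,0.0093],[0,0,0],255],[[0,-0.0245,0.0114],[0,0,0],255],[[0,-0.0284,0.0136],[0,0,0],255],[[0,-0.0322,0.0159],[0,0,0],255],[[0,-0.036,0.0184],[0,0,0],255],[[0,-0.0383,0.02],[0,0,0],255],[[0,-0.0383,0.02],[0,0,0],255],[[0,-0.0383,0.02],[0,0,0],255],[[0,-0.0383,0.02],[0,0,0],255],[[0,-0.0383,0.02],[0,0,0],255]])

```text
time_s: 12.9
tool_pos: [477.1, -290.2, 202.0]
orientation: [0.093, 0.701, 0.701, 0.092]
force: [0.6, -5.7, 1.3]
grip_width: 0.122
grasp_force: 42.1
```

```bash
python3 - <<'E'
from h import *
st(); ang(); look(["timer","tape_roll","bottle_amber"])
E
```

```text
{'time_s': 12.9, 'qpos': [0.631, 0.644, -0.114, 1.835, -0.156, 0.445, 0.681], 'tool_pos': [477.052, -290.21, 202.017], 'orientation': [0.093, 0.701, 0.701, 0.092], 'force': [0.553, -5.669, 1.324], 'grip_width': 0.122, 'grasp_force': 42.147}
[[ 0.     0.966  0.259]
 [ 1.    -0.    -0.   ]
 [-0.     0.259 -0.966]]
side cover_bar [ 473. -288.  223.] 0.95 ang 0.717 r 182
side cover_pin [ 535. -201.  168.] 0.78 ang 0.716 r 98
top cover_bar [ 472. -291.  225.] 0.64 ang 0.721 r 184
top cover_pin [ 535. -198.  167.] 0.9 ang 0.706 r 97
side cover_bar [ 472. -289.  221.] 0.62 ang 0.704 r 181
side cover_pin [ 537. -204.  169.] 0.84 ang 0.734 r 97
top cover_bar [ 474. -290.  222.] 0.92 ang 0.715 r 180
top cover_pin [ 534. -201.  167.] 0.9 ang 0.699 r 99
grasp ang 0.7029117302692519 r 180.03539476534988
side timer [([578.0, 40.0, 1.0], 0.61)]
side tape_roll [([576.0, 165.0, -2.0], 0.64)]
side bottle_amber []
top timer [([534.0, -200.0, 168.0], 0.74), ([581.0, 46.0, 1.0], 0.61)]
top tape_roll [([572.0, 165.0, 2.0], 0.68), ([545.0, -290.0, -2.0], 0.16)]
top bottle_amber [([614.0, -501.0, 2.0], 0.59)]
```

The cover is held at about 0.71 rad, in the middle of the allowed band, and the bystanders have not moved. I'm handing it in.

```bash
python3 -c "
from cell import manip
print(manip.finish_job())"
```

```text
the job is handed in; nothing more can be done
None
```

I lifted the cover to about 0.94 rad (balance is 0.80), eased it back and handed the job in with the gripper holding it still at about 0.71 rad; the timer, tape roll and bottle had not moved, and no verdict came back.

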